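Latch the gate of the chocolate-bear paddock

TASK

The little wooden paddock of chocolate bears has been left with its gate ajar. Lift the gate's latch bar (the ball knob on it is there for that), swing the gate shut so that the bar passes over the lip of the brass keeper, and let the bar drop fully into the keeper's notch so that the gate stays latched when you let go. Be gentle: feel for the keeper's backstop rather than ramming it, and leave the other goods on the counter where they are.

Things in the scene. Friction and masses are not known exactly. Their poses are not given: they have to be found in the camera images.
- paddock: Fixed open-topped display pen of pale wood, 160 (x) x 270 (y) mm, picket fences 60 mm high, three chocolate bears (71 mm) on its 8 mm floor. Origin: centre of its underside, on the counter. Its -x side is the front with the gate. The gate's vertical hinge axis passes through x -70, y +120 mm in this frame.
- gate (a joint): Gate angle about its hinge: 0 = square with the paddock's front, running from the hinge to the paddock's -y; grows as the free end swings out to -x; range -0.09 to 0.9. Gate 204 mm long, 12 mm thick, 11 to 75 mm high. A weak spring opens it when not latched (about 1 N at the knob when shut). Latched it reads -0.07 to 0.07, as the keeper sits.
- latch (a joint): Angle of the latch bar about its pivot: 0 = level, fully down on its stop; grows as the tip rises, at most 0.30. The bar (dark steel, 6 mm thick, 12 mm tall, about 0.10 to 0.17 kg) falls by its own weight. Its underside clears the keeper's lip above about 0.13.
- latch_pivot (a point): Pivot of the latch bar, 62 mm above the counter, 130 mm along the gate from the hinge axis and 16 mm outside the gate's middle plane (the bar's centre plane). Moves with the gate. Axes: x normal to the gate, inwards; y along the gate towards the hinge; z up.
- knob (a point): Centre of the brass ball knob, 20 mm in diameter, on a 7 mm stem on the latch bar. With the bar level it is 107 mm above the counter, 32 mm above the gate's top; from the pivot it is 50 mm farther from the hinge and 45 mm higher, and turns about the pivot with the bar. Pulling it up raises the bar; pushing it inwards shuts the gate. Axes as latch_pivot, turned with the bar.
- bar_tip (a point): Tip of the latch bar, on its centre line, 127 mm from its pivot on the side away from the hinge; 62 mm above the counter when level.
- latch_post: Fixed dark wooden post, 26 x 26 x 105 mm plus a ball top, at the paddock's front corner opposite the hinge; origin at the centre of its foot, axes as the paddock's. It carries the brass keeper on its -x side. The keeper is only screwed in a slot: pushing it or the post with more than 12 N counts as ramming.
- keeper_nominal (a point): Nominal middle of the keeper's notch, 62 mm high, 237 mm from the hinge axis; axes as the paddock's. The real keeper sits up to 14 mm off it along x, unmeasured: feel for it. From -x to +x, 16 mm wide in y: square lip 12 mm thick, top 68 mm above the counter; notch 9.5 mm; backstop, top 102 mm, which the raised bar cannot pass.
- gift_box_red: Loose dark red gift box with a ribbon, 74x104x46 mm, a bystander; origin at the centre of its underside.
- gift_box_black: Loose black gift box with a ribbon, 69x89x57 mm, a bystander; origin at the centre of its underside.
- bell: Loose service bell, 84 mm across, 63 mm high, a bystander; origin at the centre of its underside.
- stamp: Loose wooden rubber stamp, 28x42x67 mm, a bystander; origin at the centre of its underside.

How it is judged (in metres and radians):
On the way:
1. the raised latch bar is carried in over the keeper's lip (value of joint latch above 0.09 rad and value of joint gate below 0.075 rad), for 0.05 s.
At the end, for the whole second after the job is handed in: The latch bar lies down in the keeper's notch (latch angle under 0.03 rad) and holds the gate shut and at rest (gate angle between -0.085 and 0.075 rad; an unlatched gate springs open well past this), with the robot clear (value of joint latch below 0.03 rad and value of joint gate between -0.085 and 0.075 rad and not (velocity of joint gate above 0.03 rad/s) and not (velocity of joint gate below -0.03 rad/s)); the robot touches nothing.
It fails at once if the keeper or its post is pushed with more than 12 N (contact force between anything else and latch_post above 12 N).
It fails at once if a bystander is pushed out of its place (more than 30 mm) (distance of any of gift_box_red, gift_box_black, bell, stamp from where it was at the start of the episode above 0.03 m).
It also fails if it takes over 51 s, if anything falls off the work surface, if the arm or the gripper's body presses on something with over 40 N, if the wrist force passes 120 N, or if a joint passes its speed limit or range.

ROBOT

A 7-joint arm with a two-finger parallel gripper is mounted at the origin on a cart in front of the work surface, level with it; the furniture and walls round the work are solid. World frame = base frame: x ahead of the robot, y to its left, z up, the work surface at z = 0. Lengths are in m, angles in degrees, forces in N, time in s.
With the tool pointing down it reaches from about 0.425 to 0.875 m from the base axis. Payload 4.7 kg.
Tool frame: the origin (TCP) lies between the finger pads; the fingertips stand 19 mm ahead of it and the grasp point (between the pads) is the TCP; x points along the fingers, z is the direction in which the jaws open and shut, and the axes are right-handed (so a half turn about x gives the same grasp; the last joint's range is limited). The gripper opens to 87 mm and grips with 3 to 60 N. Pads are 19 mm wide; open, the fingers measure 117 mm over their backs; the gripper's body (75 mm by 190 mm) begins 51 mm behind the grasp point.
Start: joints at [-62.504, 18.392, -4.016, 83.108, 1.295, 78.541, -3.26], TCP at [0.292, 0.581, 0.242] pointing down, gripper open.
Joint ranges: [-163.93, 163.93], [-17.29, 119.83], [-79.2, 71.16], [3.27, 140.29], [-89.18, 269.18], [5.43, 117.66], [-154.24, 154.24]. Speed limits (degrees/s): [147.25, 147.25, 180, 180, 180, 180, 180].

INTERFACE

Orientations are given as [roll, pitch, yaw] about the fixed x, y, z axes, in that order (R = Rz(yaw) Ry(pitch) Rx(roll)).
In Python, from cell import monitor, read_camera, camera_model, env, regions_of gives the robot as it stands. The module is installed in compiled form; this text tells all that it offers.
- The arm moves only by the tool step_arm, never from a script. Its argument "deltas" is a list of rows, each a list of 5 numbers: the gripper's target within -1 to 1 (fully open at 1, half-way at 0, shut at -1), then the shift along the tool's x, y, z in m, then the turn about the tool's x in degrees. A call has 1 to 12 rows; each row is the pose to reach, as a shift and turn from the pose commanded when the call began, along the tool's axes at that moment; what a row does not reach only later rows make up. A row lasts 1/8 s, in which the tool goes at most 62.5 mm and 10.7 degrees, less where a joint would pass 70% of its speed; a pose out of reach is approached as far as the arm can. A call with a gripper value outside its range is refused whole. The fingers move at their own pace and stop on an object; "newtons" is the grip in N (left out, the last holds). Time passes only in rows, so rows that repeat a pose let the fingers close. It gives the time, the measured TCP pose, the force and the opening at its end, in the units of the state.
- monitor.get_obs(): the state, without advancing time (a new reading comes with each control period).
- read_camera(name): name is "scene" or "top" or "wrist"; returns (picture, depth): 384x512x3 uint8, red, green, blue; 384x512 float32, m along the optical axis (not along the pixel's ray), 0 where there is no reading.
- camera_model(name): a dict with "fx", "fy", "cx", "cy" (pixels), "xyz" and "attitude" of the camera in the world. Camera axes: x right, y down, z forward; pixel columns grow to the right and rows downward; lengths in m; the calibration is good to about 2 mm. The wrist camera is an equidistant fisheye: a pixel r from the principal point sees the ray r / f radians off the axis. A picture is of the moment at which its call begins: read the wrist's pose just before it. camera_model takes no time and is no camera call; for the wrist camera it gives the pose at the moment of the call.
- env.sign_off(): hands the job in, once; it reports no verdict.
Trained networks look in the newest picture that a camera, given by its name, has taken for a name from the list of things; names that differ only in an ending like _2 or _b are one class to them, and where a whole thing is asked for, a point or a joint stands for the part that bears it (a point fixed in the world has none). Each returns a list of dicts, best first, with "p" (0 to 1); they miss things now and then, are a little off and sometimes report something else, mostly with a low value. They report only what shows in the picture. A call takes as long as a camera call.
- regions_of(camera, thing): "pixels" (384x512 bool, what is visible of it) and "pixel" ([column, row] in pixels, amid what is visible of it).
The state is a dict: "time_s": time; "qpos": joint angles; "joint_velocities": joint speeds; "effort": joint torques, N m; "tool_pos": TCP position; "tool_rot": TCP orientation; "force": force on the tool from outside, world axes, zero at the start; "wrist_torque": the same for the moment, N m; "grip_width": finger opening in m.
Only numpy, scipy, OpenCV 4.12 (cv2) and the standard library are available. Lean on these libraries where they do the work, as an engineer would, in place of code of your own. Each camera call takes 0.05 s, during which the arm holds its last target. There are 200 camera calls.

## Working session

There is one attempt and no reset: what is moved stays moved. The work goes in short steps, Python scripts to look and compute and a tool call to move; the robot and the scene stay as the last step left them, time stands still between calls to the robot, and variables do not carry over. Pictures are saved under pics/ and viewed, about 8 in all and at most 12, crops included, and the job is handed in when it is done.

Besides the shell and the picture viewer there is one more tool, called after ">>>" as a command line: name --pt "numbers of a row" for each row, then --argument value for the rest. step_arm: Moves the arm, as the interface text tells. Its arguments: {"type":"object","properties":{"deltas":{"type":"array"},"newtons":{"type":"number"}},"required":["deltas"]}

```bash
mkdir -p pics
cat > h.py <<'E'
import numpy as np,cv2
from scipy.spatial.transform import Rotation as R
from cell import monitor, read_camera, camera_model, env, regions_of
def world(cam,d,m=None):
    """per-pixel world points"""
    c=camera_model(cam) if m is None else m
    v,u=np.mgrid[0:384,0:512]
    x=(u-c["cx"])/c["fx"];y=(v-c["cy"])/c["fy"]
    if cam=="wrist":
        r=np.hypot(x,y)+1e-9;s=np.tan(np.minimum(r,1.5))/r;x=x*s;y=y*s
    p=np.stack([x*d,y*d,d],-1)
    a=np.array(c["attitude"])
    Rm=a if a.shape==(3,3) else R.from_euler('xyz',a,degrees=True).as_matrix()
    return p@Rm.T+np.array(c["xyz"])
E
python3 - <<'E'
from h import *
o=monitor.get_obs();print(o)
ims=[]
for c in("top","scene"):
    im,d=read_camera(c);print(c,camera_model(c));ims.append(im)
    W=world(c,d)
    for t in("knob","latch_post","paddock","gate","latch","bell","stamp","gift_box_red","gift_box_black"):
        for r in regions_of(c,t)[:2]:
            m=r["pixels"]&(d>0)
            if m.sum(): print(c,t,round(r["p"],2),np.round(r["pixel"]),m.sum(),W[m].mean(0).round(3),W[m].min(0).round(3),W[m].max(0).round(3))
cv2.imwrite("pics/a.png",cv2.resize(np.vstack(ims)[...,::-1],(800,1200))[:600])
cv2.imwrite("pics/b.png",cv2.resize(ims[1][...,::-1],(800,600)))
E
```

```text
{'time_s': 0.0, 'qpos': array([-62.50248179,  18.43680457,  -4.01605466,  83.17592035,
         1.29440105,  78.54161674,  -3.2632035 ]), 'joint_velocities': array([ 0.08634719, -0.00712599, -0.00015305,  0.02006937,  0.09127152,
        0.01665515, -0.03931143]), 'effort': array([ 2.69673028e-04, -4.91286170e+01, -4.03829422e-01, -3.12530816e+01,
       -6.39324356e-02,  4.36741544e-02,  1.95212983e-04]), 'tool_pos': array([0.29174997, 0.58025121, 0.2404782 ]), 'tool_rot': array([-177.29780259,   89.89075244, -113.98837531]), 'force': array([-0.1641675 , -0.73863685, -0.78401189]), 'wrist_torque': array([-0.00325768,  0.01966056,  0.07350719]), 'grip_width': 0.08697948825674336}
top {'fx': 450.28259689874557, 'fy': 450.28259689874557, 'cx': 261.91109635601373, 'cy': 201.0182486320862, 'xyz': array([0.296976  , 0.00196801, 1.69854318]), 'attitude': array([-172.14011435,   -0.70396106,  -89.06149195])}
top knob 0.68 [299. 222.] 99 [ 0.45  -0.15   0.069] [ 0.423 -0.205 -0.006] [ 0.473 -0.092  0.128]
top knob 0.37 [320. 195.] 147 [ 0.547 -0.222  0.076] [ 0.515 -0.249 -0.005] [ 0.572 -0.
[... 1453 characters left out ...]
gate 0.86 [259. 219.] 325 [ 0.47  -0.13   0.067] [ 0.419 -0.221  0.008] [0.535 0.008 0.119]
scene gate 0.42 [257. 219.] 102 [ 0.448 -0.154  0.085] [ 0.419 -0.218  0.   ] [ 0.512 -0.033  0.119]
scene latch 0.52 [258. 220.] 91 [ 0.45  -0.15   0.088] [ 0.422 -0.213  0.036] [ 0.512 -0.033  0.119]
scene bell 0.78 [197. 193.] 335 [0.418 0.226 0.029] [ 0.383  0.196 -0.001] [0.491 0.366 0.066]
scene stamp 0.6 [303. 284.] 245 [ 0.431 -0.412  0.032] [ 0.418 -0.43   0.001] [ 0.464 -0.361  0.07 ]
scene gift_box_red 0.81 [179. 173.] 292 [0.431 0.422 0.029] [0.399 0.383 0.001] [0.476 0.495 0.048]
scene gift_box_black 0.56 [364. 276.] 917 [ 0.576 -0.48   0.036] [ 0.535 -0.522 -0.001] [ 0.634 -0.414  0.06 ]
```

View pics/a.png

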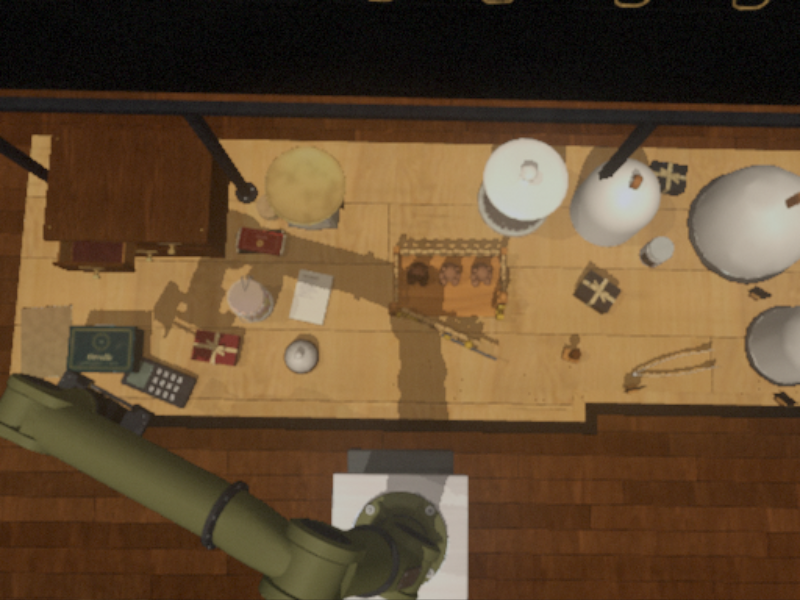

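View pics/b.png

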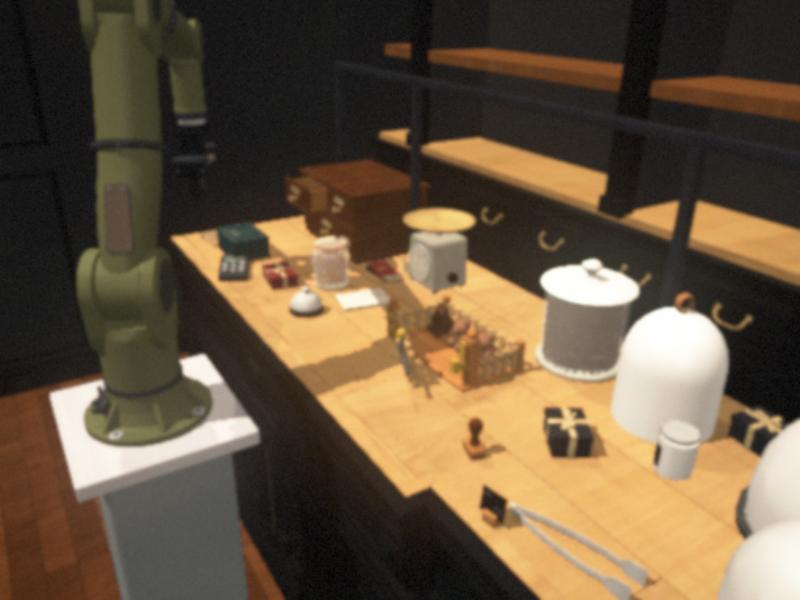

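Run:
```python
from h import *
# paddock yaw from the top picture: fence tops
im,d=read_camera("top");W=world("top",d)
r=regions_of("top","paddock")[0];m=r["pixels"]&(d>0)
P=W[m]
for lo,hi in((.045,.068),(-.01,.068)):
    Q=P[(P[:,2]>lo)&(P[:,2]<hi)]
    b=cv2.minAreaRect(Q[:,:2].astype(np.float32));print(lo,b,cv2.boxPoints(b).round(3).tolist())
for n in("gate","knob"):
    g=regions_of("top",n)[0]["pixels"]&(d>0)
    Q=W[g];
    for p in Q[Q[:,2].argsort()[::-1]][:40:2]: print(n,p.round(3))
```

```text
0.045 ((0.5548462867736816, -0.1063285768032074), (0.27140581607818604, 0.26131507754325867), 89.70398712158203) [[0.4230000078678131, -0.2409999966621399], [0.6850000023841858, -0.24300000071525574], [0.6859999895095825, 0.028999999165534973], [0.42500001192092896, 0.029999999329447746]]
-0.01 ((0.5588659048080444, -0.10237319767475128), (0.27132555842399597, 0.26250922679901123), 87.80731201171875) [[0.4230000078678131, -0.2329999953508377], [0.6850000023841858, -0.24300000071525574], [0.6949999928474426, 0.02800000086426735], [0.43299999833106995, 0.03799999877810478]]
gate [ 0.446 -0.142  0.122]
gate [ 0.454 -0.146  0.121]
gate [ 0.443 -0.146  0.119]
gate [ 0.45  -0.146  0.117]
gate [ 0.444 -0.153  0.114]
gate [ 0.454 -0.143  0.113]
gate [ 0.458 -0.146  0.112]
gate [ 0.455 -0.153  0.112]
gate [ 0.451 -0.15   0.111]
gate [ 0.451 -0.154  0.111]
gate [ 0.444 -0.139  0.111]
gate [ 0.448 -0.14   0.107]
gate [ 0.441 -0.143  0.105]
gate [0.531 0.    0.082]
gate [ 0.465 -0.138  0.08 ]
gate [ 0.528 -0.004  0.08 ]
gate [ 0.468 -0.142  0.079]
gate [ 0.496 -0.066  0.079]
gate [ 0.472 -0.142  0.078]
gate [ 0.497 -0.077  0.078]Traceback (most recent call last):
  File "<stdin>", line 10, in <module>
IndexError: list index out of range
```

```bash
cat >> h.py <<'E'
def tool():
    o=monitor.get_obs();return o,R.from_euler('xyz',o["tool_rot"],degrees=True).as_matrix()
E
python3 - <<'E'
from h import *
o,M=tool();print(M.round(3))
p=o["tool_pos"]
for t in([.43,.25,.245],[.44,-.146,.245]): print((M.T@(np.array(t)-p)).round(3))
# target z axis: gate normal; angle of turn about tool x
th=.42
for s in(1,-1):
    n=s*np.array([-np.cos(th),np.sin(th),0]);l=M.T@n;print("turn",np.degrees(np.arctan2(-l[1],l[2])))
print(o["qpos"])
E
```

```text
[[ 0.    -0.893  0.449]
 [ 0.     0.449  0.893]
 [-1.    -0.     0.   ]]
[-0.003 -0.272 -0.234]
[-0.003 -0.459 -0.583]
turn -92.62090423044445
turn 87.37909576955555
[-62.50454833  18.3912419   -4.01687426  83.10803727   1.29668638
  78.53981557  -3.25955678]
```

>>> step_arm --pt "1 0 -0.045 -0.039 7" --pt "1 0 -0.09 -0.078 14" --pt "1 0 -0.136 -0.117 21" --pt "1 0 -0.181 -0.156 28" --pt "1 0 -0.227 -0.195 35" --pt "1 0 -0.272 -0.234 42" --pt "1 0 -0.3 -0.29 50" --pt "1 0 -0.33 -0.34 57" --pt "1 0 -0.365 -0.4 65" --pt "1 0 -0.395 -0.46 72" --pt "1 0 -0.43 -0.52 80" --pt "1 0 -0.459 -0.575 87"

```text
time_s: 2.7
tool_pos: [0.4433, -0.123, 0.242]
tool_rot: [44.0, 89.9, 20.1]
force: [1.6, -0.4, -0.8]
grip_width: 0.0866
```

>>> step_arm --pt "1 0 0 0 0" --pt "1 0 0 0 0"

```text
time_s: 2.95
tool_pos: [0.4433, -0.1204, 0.2416]
tool_rot: [98.4, 89.9, 74.7]
force: [0.3, -0.1, 0.1]
grip_width: 0.0868
```

```bash
cat > look.py <<'E'
from h import *
import sys
o,M=tool();m=camera_model("wrist")
im,d=read_camera("wrist");W=world("wrist",d,m)
print(o["tool_pos"].round(4),o["tool_rot"].round(1),o["force"].round(2),o["qpos"].round(1),"z",M[:,2].round(3),"y",M[:,1].round(3))
for t in("knob","latch_post","gate","latch"):
    for r in regions_of("wrist",t)[:1]:
        k=r["pixels"]&(d>0)
        if k.sum(): print(t,round(r["p"],2),np.round(r["pixel"]),k.sum(),np.median(W[k],0).round(4),W[k].min(0).round(3),W[k].max(0).round(3))
cv2.imwrite(sys.argv[1],cv2.resize(im[...,::-1],(800,600)))
np.savez("w.npz",W=W,im=im,d=d)
E
python3 look.py pics/c.png
```

```text
[ 0.4433 -0.1204  0.2416] [98.4 89.9 74.7] [ 0.28 -0.11  0.07] [-24.   -7.4  33.4 109.9   4.1  76.3 -15.4] z [ 0.916 -0.401 -0.   ] y [0.401 0.916 0.001]
knob 0.92 [268. 202.] 842 [ 0.4541 -0.1439  0.0686] [ 0.417 -0.227 -0.002] [ 0.478 -0.089  0.117]
latch_post 0.68 [365. 213.] 1689 [ 0.5524 -0.2183  0.072 ] [ 0.517 -0.292 -0.002] [ 0.585 -0.212  0.121]
gate 0.85 [280. 145.] 3183 [ 0.4834 -0.1004  0.0681] [ 0.42  -0.217 -0.003] [0.551 0.014 0.117]
latch 0.87 [267. 197.] 1040 [ 0.4541 -0.1444  0.0678] [ 0.407 -0.252 -0.003] [ 0.48  -0.088  0.117]
```

View pics/c.png

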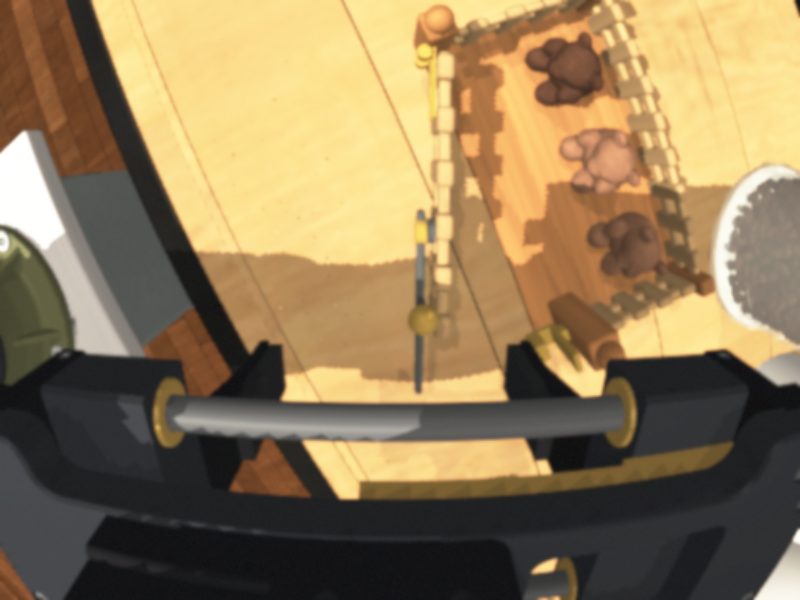

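Run:
```python
from h import *
from scipy.optimize import least_squares
z=np.load("w.npz");W=z["W"];im=z["im"].astype(int)
P=W.reshape(-1,3)
k=P[(abs(P[:,0]-.448)<.03)&(abs(P[:,1]+.146)<.03)&(P[:,2]>.1)&(P[:,2]<.13)]
f=least_squares(lambda c:np.linalg.norm(k-c,axis=1)-.01,[.448,-.146,.107],loss='soft_l1',f_scale=.002)
print("knob",len(k),k.mean(0),f.x.round(4),k.max(0))
# gate top band
g=P[(P[:,2]>.066)&(P[:,2]<.082)&(P[:,0]>.43)&(P[:,0]<.56)&(P[:,1]>-.19)&(P[:,1]<.02)]
l=cv2.fitLine(g[:,:2].astype(np.float32),cv2.DIST_HUBER,0,.01,.01).ravel();print("gate",len(g),l,np.degrees(np.arctan2(l[0],l[1])))
# back fence top row, z~.06
for nm,(x0,x1,y0,y1,z0,z1) in dict(back=(.64,.72,-.22,.01,.05,.07),post=(.51,.6,-.27,-.2,.09,.13),keeper=(.49,.545,-.26,-.19,.05,.11),hingepost=(.5,.57,-.01,.05,.085,.14)).items():
    q=P[(P[:,0]>x0)&(P[:,0]<x1)&(P[:,1]>y0)&(P[:,1]<y1)&(P[:,2]>z0)&(P[:,2]<z1)]
    if len(q)>3:
        l=cv2.fitLine(q[:,:2].astype(np.float32),cv2.DIST_HUBER,0,.01,.01).ravel()
        print(nm,len(q),q.mean(0).round(3),q.min(0).round(3),q.max(0).round(3),l.round(3))
# brass pixels near keeper
q=P[(im.reshape(-1,3)[:,0]-im.reshape(-1,3)[:,2]>90)&(P[:,0]>.48)&(P[:,0]<.57)&(P[:,1]<-.18)&(P[:,1]>-.27)&(P[:,2]>.05)]
print(q.shape,q.round(3)[::max(1,len(q)//25)].tolist())
```

```text
knob 308 [ 0.45202067 -0.14628941  0.11274714] [ 0.4515 -0.1487  0.1063] [ 0.461257   -0.13841802  0.1173316 ]
gate 2168 [ 0.40888196  0.9125873   0.51175785 -0.04761282] 24.134619
back 1252 [ 0.676 -0.101  0.056] [ 0.64  -0.219  0.05 ] [0.684 0.009 0.069] [ 0.011 -1.     0.677 -0.119]
post 645 [ 0.556 -0.22   0.105] [ 0.537 -0.239  0.09 ] [ 0.575 -0.213  0.121] [ 0.937  0.35   0.557 -0.22 ]
keeper 344 [ 0.533 -0.223  0.075] [ 0.517 -0.235  0.05 ] [ 0.545 -0.218  0.102] [ 0.997 -0.071  0.533 -0.222]
hingepost 298 [0.536 0.023 0.094] [0.528 0.014 0.086] [0.547 0.034 0.099] [ 0.622 -0.783  0.536  0.022]
(263, 3) [[0.546, -0.222, 0.055], [0.546, -0.223, 0.057], [0.546, -0.228, 0.054], [0.548, -0.23, 0.055], [0.547, -0.231, 0.055], [0.527, -0.22, 0.062], [0.557, -0.216, 0.103], [0.555, -0.216, 0.104], [0.553, -0.216, 0.104], [0.528, -0.224, 0.065], [0.525, -0.223, 0.067], [0.521, -0.223, 0.067], [0.555, -0.222, 0.103], [0.551, -0.221, 0.104], [0.525, -0.228, 0.067], [0.565, -0.221, 0.12], [0.538, -0.234, 0.071], [0.565, -0.223, 0.12], [0.528, -0.233, 0.067], [0.521, -0.231, 0.067], [0.541, -0.223, 0.102], [0.522, -0.234, 0.067], [0.54, -0.226, 0.102], [0.55, -0.236, 0.094], [0.539, -0.231, 0.101], [0.55, -0.237, 0.101], [0.551, -0.237, 0.104]]
```

>>> step_arm --pt "1 0.02 -0.0226 0.0189 0" --pt "1 0.045 -0.0226 0.0189 0" --pt "1 0.07 -0.0226 0.0189 0" --pt "1 0.095 -0.0226 0.0189 0" --pt "1 0.115 -0.0226 0.0189 0" --pt "1 0.1336 -0.0226 0.0189 0" --pt "1 0.1336 -0.0226 0.0189 0" --pt "1 0.1336 -0.0226 0.0189 0"

```text
time_s: 4.2
tool_pos: [0.4521, -0.149, 0.1086]
tool_rot: [13.2, 90.0, -10.4]
force: [0.5, -0.8, -0.4]
grip_width: 0.0867
```

```bash
python3 look.py pics/d.png
```

```text
[ 0.4521 -0.149   0.1086] [ 13.2  90.  -10.4] [ 0.49 -0.79 -0.45] [-21.6   3.5  38.  117.5  -2.5  59.7  -5.9] z [ 0.916 -0.401  0.001] y [0.401 0.916 0.   ]
knob 0.98 [249. 222.] 1946 [ 0.4568 -0.1405  0.0702] [ 0.4   -0.253 -0.001] [ 0.479 -0.089  0.118]
latch_post 0.84 [385. 223.] 1148 [ 0.5558 -0.214   0.0355] [ 0.503 -0.241  0.006] [ 0.583 -0.134  0.172]
gate 0.84 [269. 152.] 7150 [ 0.4777 -0.1091  0.0698] [ 0.42  -0.218 -0.003] [ 0.526 -0.009  0.118]
latch 0.97 [250. 224.] 2148 [ 0.457  -0.1405  0.0701] [ 0.411 -0.251 -0.002] [ 0.479 -0.088  0.118]
```

View pics/d.png

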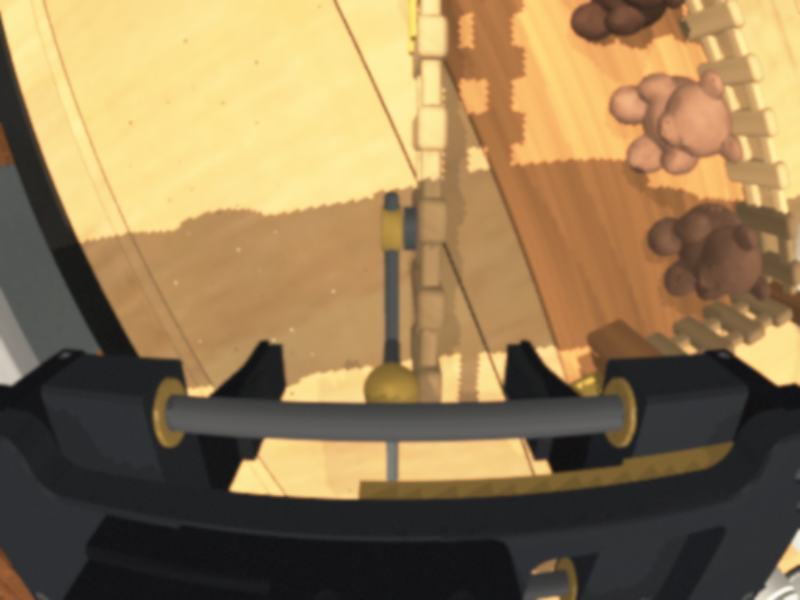

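>>> step_arm --pt "0 0 0 0 0" --pt "-0.5 0 0 0 0" --pt "-0.8 0 0 0 0" --pt "-1 0 0 0 0" --pt "-1 0 0 0 0" --pt "-1 0 0 0 0" --pt "-1 0 0 0 0" --pt "-1 0 0 0 0" --newtons 12

```text
time_s: 5.45
tool_pos: [0.4515, -0.1493, 0.108]
tool_rot: [-177.7, 90.0, 158.6]
force: [-0.1, 0.1, -0.1]
grip_width: 0.0186
```

>>> step_arm --pt "-1 -0.0025 0.0023 0 0" --pt "-1 -0.005 0.0048 0 0" --pt "-1 -0.0075 0.0077 0 0" --pt "-1 -0.01 0.0112 0 0" --pt "-1 -0.01 0.0112 0 0" --pt "-1 -0.01 0.0112 0 0" --newtons 15

```text
time_s: 6.2
tool_pos: [0.4562, -0.1391, 0.118]
tool_rot: [17.0, 90.0, -6.7]
force: [-0.3, -0.7, -0.9]
grip_width: 0.0187
```

```bash
python3 look.py pics/e.png
python3 - <<'E'
from h import *
z=np.load("w.npz");P=z["W"].reshape(-1,3)
o,M=tool();print(o["force"],o["grip_width"])
# bar heights along the gate: use coordinates from pivot in gate frame
h=np.array([.5397,.0091]);d=np.array([-.409,-.9126]);n=np.array([-.9126,.409])
a=(P[:,:2]-h)@d;b=(P[:,:2]-h)@n
for s in np.arange(.12,.26,.01):
    k=(abs(a-s)<.005)&(abs(b-.016)<.004)&(P[:,2]>.04)&(P[:,2]<.125)
    if k.sum(): print(round(s,3),k.sum(),np.median(P[k,2]).round(4),P[k,2].max().round(4))
E
```

```text
[ 0.4562 -0.1391  0.118 ] [17.  90.  -6.7] [-0.3  -0.71 -0.86] [-22.4   2.9  37.4 116.8  -2.   60.9  -7.8] z [ 0.916 -0.402  0.   ] y [0.402 0.916 0.   ]
knob 0.92 [250. 233.] 1935 [ 0.461  -0.1315  0.0858] [ 0.409 -0.26  -0.002] [ 0.48  -0.088  0.182]
latch_post 0.75 [402. 242.] 2052 [ 0.5559 -0.2142  0.0643] [ 0.532 -0.339 -0.003] [ 0.585 -0.163  0.169]
gate 0.83 [268. 152.] 6367 [ 0.485  -0.1009  0.0713] [ 0.402 -0.252 -0.033] [0.55  0.004 0.127]
latch 0.72 [249. 230.] 1899 [ 0.4606 -0.1319  0.0839] [ 0.416 -0.243 -0.003] [ 0.48  -0.088  0.127]
[ 0.01675504 -0.7564594  -1.66374914] 0.018437389416286493
0.12 178 0.0656 0.0715
0.13 181 0.0708 0.0727
0.14 145 0.0695 0.0721
0.15 137 0.0716 0.0736
0.16 404 0.1195 0.125
0.17 162 0.0765 0.125
0.18 6 0.0786 0.0816
0.21 21 0.0864 0.0882
0.22 101 0.0874 0.0898
0.23 78 0.0893 0.0913
```

View pics/e.png

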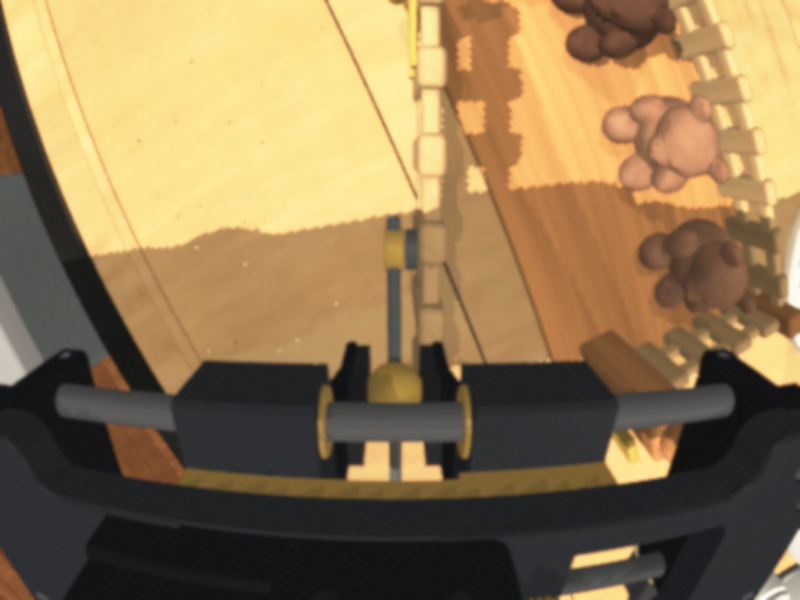

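>>> step_arm --pt "-1 0 -0.0005 0.0065 -2.2" --pt "-1 0 -0.0007 0.013 -4.4" --pt "-1 0 -0.0007 0.0195 -6.6" --pt "-1 0 -0.0004 0.0259 -8.7" --pt "-1 0 0.0001 0.0324 -10.9" --pt "-1 0 0.0009 0.0388 -13.1" --pt "-1 0 0.0019 0.0453 -15.3" --pt "-1 0 0.0031 0.0516 -17.5" --pt "-1 0 0.0046 0.0579 -19.7" --pt "-1 0 0.0064 0.0642 -21.9" --pt "-1 0 0.0064 0.0642 -21.9" --pt "-1 0 0.0064 0.0642 -21.9"

```text
time_s: 7.95
tool_pos: [0.5172, -0.159, 0.1178]
tool_rot: [161.8, 90.0, 160.0]
force: [0.4, -0.5, -1.5]
grip_width: 0.0186
```

```bash
cat > st.py <<'E'
from h import *
o,M=tool();h=np.array([.5397,.0091]);r=o["tool_pos"][:2]-h
rad=np.hypot(*r);th=np.arctan2(-r[0],-r[1])-np.arcsin(.016/rad)
print(o["time_s"],"force",o["force"].round(2),"torque",o["wrist_torque"].round(2),"theta_w",th.round(4),"rad",rad.round(4),o["tool_pos"].round(4),"zax",M[:,2].round(3),o["grip_width"])
E
python3 st.py; python3 look.py pics/f.png
python3 - <<'E'
from h import *
z=np.load("w.npz");im=z["im"]
cv2.imwrite("pics/f.png",cv2.resize(im[170:330,200:440,::-1],(800,533)))
E
```

```text
7.95 force [ 0.37 -0.48 -1.53] torque [-0.22  0.19 -0.04] theta_w 0.0388 rad 0.1696 [ 0.5172 -0.159   0.1178] zax [ 0.999 -0.032 -0.   ] 0.018632838499590427
[ 0.5172 -0.159   0.1178] [161.8  90.  160. ] [ 0.37 -0.48 -1.53] [-18.1  12.1  36.1 108.4  -8.1  62.   19.4] z [ 0.999 -0.032 -0.   ] y [0.032 0.999 0.   ]
knob 0.57 [250. 232.] 2009 [ 0.5176 -0.1512  0.0849] [ 0.507 -0.296 -0.003] [ 0.527 -0.104  0.194]
latch_post 0.71 [263. 294.] 210 [ 0.5232 -0.2255  0.067 ] [ 0.518 -0.289 -0.002] [ 0.532 -0.211  0.088]
gate 0.65 [271. 152.] 6388 [ 0.531  -0.1128  0.0714] [ 0.507 -0.223 -0.003] [ 0.549 -0.     0.127]
latch 0.63 [251. 235.] 1969 [ 0.5177 -0.1509  0.0853] [ 0.507 -0.231 -0.003] [ 0.527 -0.104  0.182]
```

View pics/f.png

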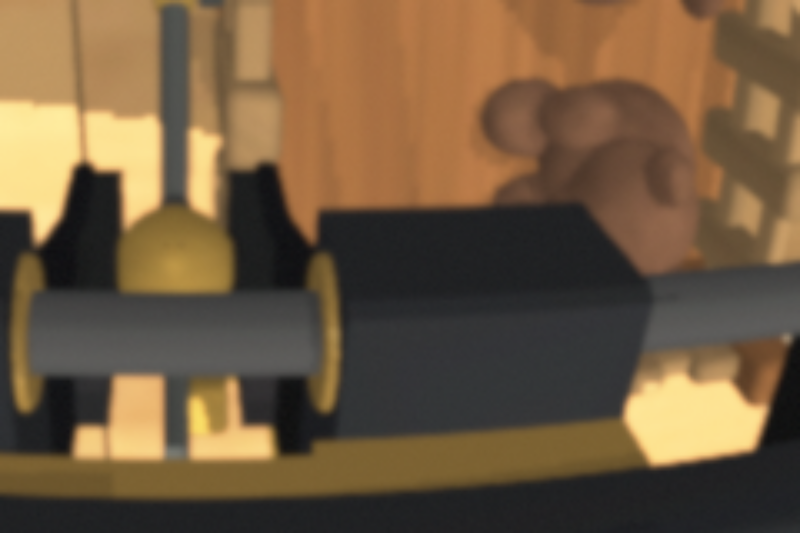

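>>> step_arm --pt "-1 0 -0.0001 0.001 -0.34" --pt "-1 0 -0.0002 0.002 -0.7" --pt "-1 0 -0.0003 0.003 -1" --pt "-1 0 -0.0004 0.004 -1.35" --pt "-1 0 -0.0005 0.005 -1.7" --pt "-1 0 -0.0005 0.006 -2" --pt "-1 0 -0.0006 0.007 -2.4" --pt "-1 0 -0.0006 0.008 -2.7" --pt "-1 0 -0.0006 0.009 -3" --pt "-1 0 -0.0006 0.009 -3"

```text
time_s: 9.45
tool_pos: [0.5265, -0.1598, 0.1179]
tool_rot: [15.9, 90.0, 17.1]
force: [-0.2, 0.4, -2.6]
grip_width: 0.0186
```

```bash
python3 st.py
```

```text
9.45 force [-0.17  0.43 -2.61] torque [-0.13  0.25  0.03] theta_w -0.0167 rad 0.1694 [ 0.5265 -0.1598  0.1179] zax [1.    0.021 0.   ] 0.018618254401757628
```

>>> step_arm --pt "-1 0 0 0.0005 -0.17" --pt "-1 0 0 0.001 -0.34" --pt "-1 0 0 0.0015 -0.5" --pt "-1 0 0 0.002 -0.7" --pt "-1 0 0 0.002 -0.7"

```text
time_s: 10.07
tool_pos: [0.5285, -0.1598, 0.118]
tool_rot: [1.3, 90.0, 3.2]
force: [-2.2, 0.3, -2.5]
grip_width: 0.0187
```

>>> step_arm --pt "-1 0 0 0.0005 -0.17" --pt "-1 0 0 0.001 -0.34" --pt "-1 0 0 0.001 -0.34"

```text
time_s: 10.45
tool_pos: [0.5295, -0.1598, 0.118]
tool_rot: [-12.3, 90.0, -10.1]
force: [-0.7, 0.3, -2.8]
grip_width: 0.0185
```

>>> step_arm --pt "-1 0 0 0.0005 -0.17" --pt "-1 0 0 0.001 -0.34" --pt "-1 0 0 0.001 -0.34"

```text
time_s: 10.82
tool_pos: [0.5305, -0.1598, 0.118]
tool_rot: [-31.3, 90.0, -28.8]
force: [-1.2, -0.8, -2.9]
grip_width: 0.0188
```

```bash
python3 st.py
```

```text
10.825 force [-1.24 -0.84 -2.92] torque [-0.2   0.31  0.05] theta_w -0.0403 rad 0.1692 [ 0.5305 -0.1598  0.118 ] zax [0.999 0.045 0.   ] 0.01883500145945704
```

>>> step_arm --pt "-1 0 0 0.0005 -0.17" --pt "-1 0 0 0.0005 -0.17"

```text
time_s: 11.08
tool_pos: [0.5306, -0.1599, 0.118]
tool_rot: [170.8, 90.0, 173.6]
force: [-2.5, -0.8, -0.7]
grip_width: 0.0183
```

>>> step_arm --pt "-1 0 0 0.0005 -0.17" --pt "-1 0 0 0.0005 -0.17"

```text
time_s: 11.32
tool_pos: [0.5307, -0.1598, 0.118]
tool_rot: [166.6, 89.9, 169.5]
force: [-5.5, -0.6, 0.9]
grip_width: 0.019
```

>>> step_arm --pt "-1 0 0 -0.001 0.34" --pt "-1 0 0 -0.002 0.6" --pt "-1 0 0 -0.002 0.6"

```text
time_s: 11.7
tool_pos: [0.53, -0.1596, 0.1181]
tool_rot: [-5.6, 89.9, -3.2]
force: [-0.2, -0.3, -1.9]
grip_width: 0.0189
```

>>> step_arm --pt "-1 0.0013 -0.0017 0 0" --pt "-1 0.0025 -0.0033 0 0" --pt "-1 0.0038 -0.0047 0 0" --pt "-1 0.005 -0.006 0 0" --pt "-1 0.005 -0.006 0 0"

```text
time_s: 12.32
tool_pos: [0.5297, -0.166, 0.113]
tool_rot: [-49.6, 90.0, -47.3]
force: [-0.8, -1.2, -0.3]
grip_width: 0.0187
```

```bash
python3 st.py
```

```text
12.325 force [-0.8  -1.17 -0.27] torque [-0.25  0.26 -0.06] theta_w -0.0341 rad 0.1754 [ 0.5297 -0.166   0.113 ] zax [0.999 0.04  0.   ] 0.018723636822997096
```

>>> step_arm --pt "-1 0.0013 -0.0013 0 0" --pt "-1 0.0025 -0.0026 0 0" --pt "-1 0.0038 -0.0039 0 0" --pt "-1 0.005 -0.005 0 0" --pt "-1 0.005 -0.005 0 0"

```text
time_s: 12.95
tool_pos: [0.5299, -0.1709, 0.108]
tool_rot: [2.2, 90.0, 4.6]
force: [-0.1, -0.5, 1.3]
grip_width: 0.0185
```

```bash
python3 st.py
python3 - <<'E'
from h import *
m=camera_model("wrist");im,d=read_camera("wrist");P=world("wrist",d,m).reshape(-1,3)
for y in np.arange(-.12,-.27,-.01):
    k=(abs(P[:,1]-y)<.005)&(P[:,0]>.518)&(P[:,0]<.54)&(P[:,2]>.04)&(P[:,2]<.09)
    if k.sum(): print(y.round(3),k.sum(),np.percentile(P[k,2],[50,95]).round(4))
cv2.imwrite("pics/g.png",cv2.resize(im[170:330,200:440,::-1],(800,533)))
E
```

```text
12.95 force [-0.08 -0.45  1.32] torque [-0.24  0.23 -0.  ] theta_w -0.0347 rad 0.1802 [ 0.5299 -0.1709  0.108 ] zax [0.999 0.041 0.   ] 0.018533058244320336
-0.12 391 [0.0705 0.0735]
-0.13 195 [0.0675 0.0698]
-0.14 146 [0.067  0.0683]
-0.15 194 [0.067 0.072]
-0.16 143 [0.067  0.0718]
-0.17 195 [0.0775 0.0886]
-0.22 164 [0.0706 0.0883]
-0.23 222 [0.0671 0.0684]
-0.24 65 [0.0671 0.0681]
-0.25 5 [0.0668 0.0671]
```

View pics/g.png

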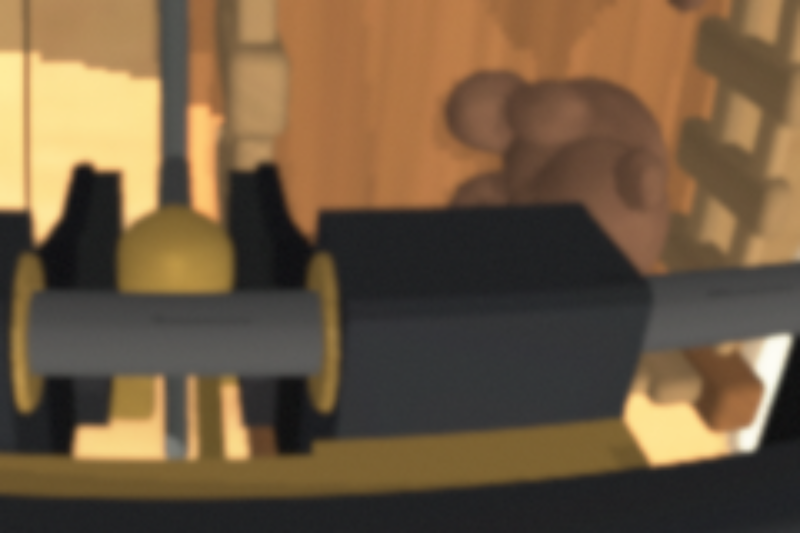

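>>> step_arm --pt "-0.45 0 0 0 0" --pt "-0.3 0 0 0 0" --pt "-0.1 0 0 0 0" --pt "0.1 0 0 0 0" --pt "0.1 0 0 0 0" --pt "0.1 -0.015 0 0 0" --pt "0.1 -0.035 0 0 0" --pt "0.1 -0.06 0 0 0" --pt "0.1 -0.09 0 0 0" --pt "0.1 -0.12 0 0 0" --pt "0.1 -0.12 0 0 0" --pt "0.1 -0.12 0 0 0"

```text
time_s: 14.5
tool_pos: [0.5297, -0.1707, 0.2281]
tool_rot: [51.2, 90.0, 53.5]
force: [0.3, -0.4, -0.3]
grip_width: 0.0476
```

```bash
python3 st.py
cat > chk.py <<'E'
from h import *
m=camera_model("wrist");im,d=read_camera("wrist");W=world("wrist",d,m);P=W.reshape(-1,3)
for y in np.arange(-.12,-.27,-.01):
    k=(abs(P[:,1]-y)<.005)&(P[:,0]>.518)&(P[:,0]<.54)&(P[:,2]>.04)&(P[:,2]<.09)
    if k.sum(): print(y.round(3),k.sum(),np.percentile(P[k,2],[50,95]).round(4))
k=P[(P[:,2]>.1)&(P[:,2]<.125)&(abs(P[:,0]-.53)<.03)&(abs(P[:,1]+.17)<.03)];print("knob",k.mean(0).round(4),len(k))
cv2.imwrite("pics/h.png",cv2.resize(im[110:290,190:430,::-1],(800,600)))
E
python3 chk.py
```

```text
14.5 force [ 0.34 -0.41 -0.29] torque [-0.12  0.11  0.02] theta_w -0.0332 rad 0.1801 [ 0.5297 -0.1707  0.2281] zax [0.999 0.041 0.   ] 0.04764881577299481
-0.12 157 [0.0708 0.0746]
-0.13 76 [0.067  0.0695]
-0.14 64 [0.0668 0.0685]
-0.15 80 [0.067  0.0732]
-0.16 64 [0.0671 0.0719]
-0.17 30 [0.0684 0.0781]
-0.19 8 [0.0671 0.0709]
-0.2 51 [0.0669 0.0681]
-0.21 49 [0.0669 0.0677]
-0.22 220 [0.0656 0.0739]
-0.23 147 [0.067  0.0683]
-0.24 47 [0.0668 0.0681]
-0.25 1 [0.0664 0.0664]
knob [ 0.5292 -0.1683  0.1129] 357
```

View pics/h.png

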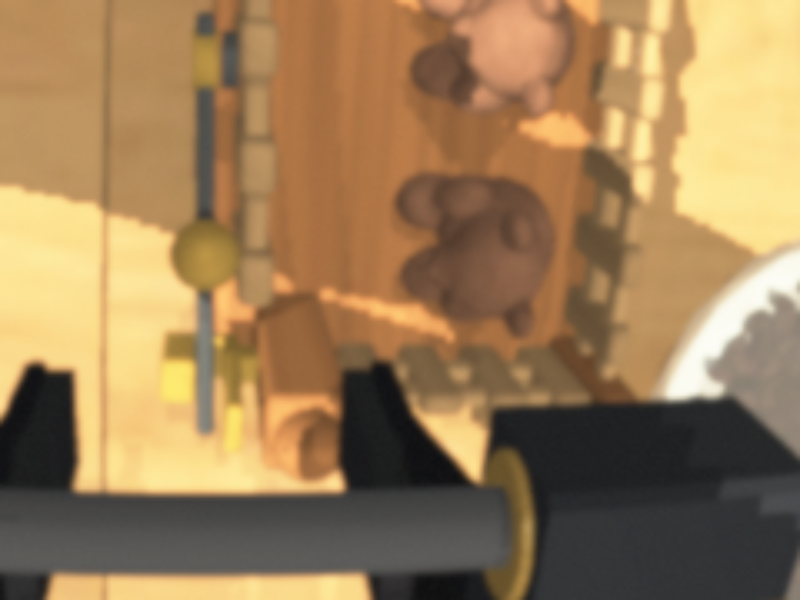

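The gate is shut. The bar at (205,370) lies level in the notch, between the lip (178,370) and the backstop (237,385), and the gripper is well clear.

```bash
python3 -c "
from cell import env
print(env.sign_off())"
```

```text
the job is handed in; nothing more can be done
None
```

The gate is latched, and I handed the job in at about 14.5 s of the 51 s allowed; no verdict is reported.

**What I did:** I gripped the ball knob and raised the latch bar to about 0.2 rad. I then swung the gate in over the keeper's lip and crept forward until I felt the backstop, at about 5.5 N on the wrist, an estimated 3 to 4 N at the keeper. After backing off about 1 mm, I lowered the bar into the notch, let go and rose 120 mm clear.

**Last checks:**
- **Latch:** the bar's top reads 67 mm high along its length, so it is level, about 1 mm under the expected 68 mm and within calibration error. The last picture shows it between the lip and the backstop.
- **Gate:** the knob stayed where I released it, so the gate holds at about -0.03 rad, within the allowed range.
- **Robot:** the force readings after release are only noise, so it touches nothing.
- **Other goods:** I never went near the gift boxes, bell or stamp, but I did not measure their positions again at the end.

**Small disagreement:** the grip width read 18.6 mm on the 20 mm knob, so the pads held it slightly off-centre. It did not slip.

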